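# Clamp a phone in the bench screen press with its folding crank

### The arm

A 6-joint arm with a two-finger parallel gripper is mounted at the origin on the work surface. World frame = base frame: x ahead of the robot, y to its left, z up, the work surface at z = 0. Lengths are in m, angles in rad, forces in N, time in s.
With the tool pointing down it reaches from about 0.325 to 0.75 m from the base axis. Payload 7.6 kg.
Tool frame: the origin (TCP) lies midway between the tips of the shut fingers; the grasp point (between the pads) lies 19 mm behind it (tcp_to_grasp is the distance from the TCP to the grasp point, in m); z points along the fingers, y is the line along which they close (so a half turn about z gives the same grasp; the last joint's range is limited). The gripper opens to 85 mm and grips with 20 to 120 N. Pads are 22 mm wide; open, the fingers measure 114 mm over their backs; the gripper's body (76 mm by 85 mm) begins 54 mm behind the grasp point. The pads swing forward as they close: fully open they stand 13 mm farther back than shut.
Start: joints at [-1.379, 0.052, 1.401, -0, 1.689, -0.07], TCP at [0.136, -0.507, 0.231] pointing down, gripper open.
Joint ranges: [-2.9, 2.9], [-0.91, 2.17], [0.12, 2.37], [-1.06, 4.2], [0.26, 2.73], [-2.93, 2.93]. Speed limits (rad/s): [2.57, 2.57, 3.01, 3.14, 3.14, 3.14].

### API

Orientations are given as [roll, pitch, yaw] about the fixed x, y, z axes, in that order (R = Rz(yaw) Ry(pitch) Rx(roll)).
In Python, from plant import * gives the robot as it stands. Calls block until the motion is done:
- move_to(position, orientation): joint-space move of the TCP to a pose.
- movel(position, vel=0.15, rot=None): straight line of the TCP; rot=None keeps the orientation; vel is the mean speed in m/s.
- move_joints(angles): joint-space move.
- command_gripper(opening, squeeze=None): finger opening in m; squeeze is the grip in N (None keeps the last); returns when the fingers have stopped.
- sleep(seconds).
- solve_ik(position, orientation): joint angles nearest the present ones, or None.
- grab_frame(name): name is "scene" or "top" or "wrist"; returns a dict with "img" (420x560x3 uint8, red, green, blue), "K" (3x3 intrinsics, pixels), "dist" ([k1, k2, p1, p2, k3] as OpenCV has them; the pictures are not rectified), "R" (3x3) and "t" (3): a world point X has camera coordinates R X + t. Camera axes: x right, y down, z forward; pixel columns grow to the right and rows downward; lengths in m; the calibration is good to about 2 mm. A picture is of the moment at which its call begins. There is no depth.
A pose or a line that the arm cannot do raises Unreachable and nothing moves.
- hand_in(): hands the job in; it is judged then, once.
Trained networks look in the newest picture that a camera, given by its name, has taken for a name from the list of things; names that differ only in an ending like _2 or _b are one class to them, and where a whole thing is asked for, a point or a joint stands for the part that bears it (a point fixed in the world has none). Each returns a list of dicts, best first, with "p" (0 to 1); they miss things now and then, are a little off and sometimes report something else, mostly with a low value. They report only what shows in the picture. A call takes as long as a camera call.
- find_in(camera, target): "extent" ([centre column, centre row, width, height] in pixels, round what is visible of it).
- cut_out(camera, target): "mask" (420x560 bool, what is visible of it) and "extent" ([centre column, centre row, width, height] in pixels, round what is visible of it).
Readings, each from a call of its own:
- read_time_s(): time.
- read_qpos(): joint angles.
- read_qd(): joint speeds.
- read_joint_efforts(): joint torques, N m.
- read_eef_pos(): TCP position.
- read_ee_rot(): TCP orientation.
- read_wrist_force(): force on the tool from outside, world axes, zero at the start.
- read_wrist_torque(): the same for the moment, N m.
- read_gripper_width(): finger opening in m.
- read_grasp_force(): force on a finger pad.
Only numpy, scipy, OpenCV 4.12 (cv2) and the standard library are available. Lean on these libraries where they do the work, as an engineer would, in place of code of your own. Each camera call takes 0.05 s, during which the arm holds its last target. There are 200 camera calls.

### The job

Swing the press's folding crank handle up until it stands fully upright, crank clockwise (seen from above) to bring the plate down onto the phone until the crank turns clearly stiff, about one and a half times the effort of free cranking, and gently stop there: much more would crack the glass. Then fold the handle back down flat along its arm, let go, and leave the phone clamped. Do not disturb the other things on the bench.

Things in the scene. Friction and masses are not known exactly. Their poses are not given: they have to be found in the camera images.
- press: Bench screen press, fixed to the table: black base 240 (x) x 230 (y) x 30 mm, two steel columns at y = +-95 mm, blue crossbar 45 x 230 mm whose top is 175 mm above the table. Origin: centre of the underside; z up. It may stand anywhere in front of the robot at any moderate yaw.
- axis_top (a point): Point on the vertical crank axis at the top of the steel shaft, 225 mm above the table (top face of the red crank arm). The shaft (14 mm dia.) stands 40 mm clear above the crossbar. The red arm is 14 mm wide and 10 mm thick, and reaches from 12 mm behind the axis to 68 mm in front of it.
- grip_hinge (a point): Hinge of the folding handle, at 60 mm from the crank axis near the outer end of the red arm, 236 mm above the table. The direction from axis_top to grip_hinge (level) is the arm's direction. The hinge axis is level and square to the arm.
- grip_mid (a point): Point on the centre line of the black handle, 50 mm from its hinge. The handle is a black plastic sleeve, 18 mm dia., that spins freely on a steel pin; it spans 16 to 81 mm from the hinge (the steel end to 84 mm). Folded it lies flat on top of the arm, pointing from the hinge back over the crank axis; swung out it stands upright, its end 320 mm above the table.
- grip (a joint): Fold angle of the handle (rad): 0 = folded flat along the arm (a stop), 1.57 = upright; it can lean outwards a little further, to a stop at 1.75. Light friction: about 1 N at the handle's middle moves it, and it stays where it is left.
- crank (a joint): Crank angle (rad); grows clockwise seen from above, which lowers the plate 6.37 mm per rad (40 mm per turn). Starts within 1.4 rad of zero; 0.4 to 1.4 turns are needed. Free cranking takes about 6 N along the circle at the upright handle (0.35 N m friction, 60 mm radius); each 10 N of plate force adds 1.06 N. Let go, the screw holds the plate, up to about 55 N.
- platen: Aluminium pressing plate 110 (x) x 165 (y) x 12 mm, guided by the columns, driven by the crank. Origin: centre of its underside.
- phone: White phone, black glass, 150 x 72 x 9 mm, lying loose on soft foam under the plate. Origin: centre of its underside. From touch the foam yields an unknown 1.5 to 7.5 mm with under 8 N, then a firm rubber backing bites: about 35 N per mm of plate travel (0.22 N per mrad of crank). Judge it by feel at the crank, not by position. Clamped above 15 N; the glass cracks above 70 N.
- screwdriver: Bystander: orange screwdriver, 160 mm, lying beside the press.
- tape_roll: Bystander: red tape roll, 72 mm dia., 20 mm high, beside the press.
- screw_tray: Bystander: blue divided screw tray 90 x 70 x 18 mm, beside the press.
- spare_phone: Bystander: black broken phone 145 x 70 x 8 mm.
- heat_gun: Bystander: yellow heat gun lying down, 180 mm long, 56 mm high.

How it is judged:
By the outcome, as a careful person would: the job done as asked, in the order asked, and still so for the second after the job is handed in, with the robot touching nothing.
It also fails if it takes over 72 s, if anything falls off the work surface, if the arm or the gripper's body presses on something with over 40 N, if the wrist force passes 120 N, or if a joint passes its speed limit or range.

## Working session

There is one attempt and no reset: what is moved stays moved. The work goes in short steps, each a Python script; the robot and the scene stay as the last script left them, time stands still between calls to the robot, and variables do not carry over. Pictures are saved under pics/ and viewed, at most 10 in all, crops included, and the job is handed in when it is done.

```bash
mkdir -p pics; ls
python3 - <<'E'
from plant import *
import cv2,numpy as np
ims=[]
for c in ["scene","top"]:
    f=grab_frame(c); cv2.imwrite(f"pics/{c}0.png",f["img"][:,:,::-1])
    print(c,f["K"].tolist(),f["dist"],f["R"].round(4).tolist(),f["t"])
    for n in ["press","axis_top","grip_hinge","grip_mid","grip","crank","platen","phone","heat_gun"]:
        try: print(n,[(np.round(d["extent"],1).tolist(),round(float(d["p"]),2)) for d in find_in(c,n)[:2]])
        except Exception as e: print(n,e)
print(read_time_s(),tcp_to_grasp)
E
```

```text
pics
scene [[397.1533115610123, 0.0, 278.8149955234144], [0.0, 397.1533115610123, 206.54463788215696], [0.0, 0.0, 1.0]] [-0.07893062  0.          0.          0.          0.        ] [[-0.6717, 0.7408, 0.0009], [0.4455, 0.4049, -0.7985], [-0.5919, -0.536, -0.602]] [ 0.372195   -0.12452289  1.69644409]
press [([298.9, 240.3, 92.9, 93.8], 0.71)]
axis_top [([300.2, 241.3, 99.5, 92.3], 0.82)]
grip_hinge [([294.9, 196.3, 25.4, 9.0], 0.45)]
grip_mid [([295.0, 194.8, 21.7, 10.3], 0.59)]
grip [([297.5, 197.4, 23.0, 9.0], 0.71)]
crank [([292.5, 214.8, 33.8, 40.3], 0.82), ([299.9, 240.4, 98.9, 93.4], 0.46)]
platen [([299.1, 236.8, 54.0, 37.8], 0.91)]
phone [([282.2, 248.8, 19.5, 16.7], 0.76)]
heat_gun [([179.4, 200.8, 40.3, 32.5], 0.7), ([295.8, 195.8, 25.2, 7.5], 0.24)]
top [[515.1781545383981, 0.0, 266.29479375010885], [0.0, 515.1781545383981, 208.96846743775313], [0.0, 0.0, 1.0]] [-0.0010217  0.         0.         0.         0.       ] [[-0.007, -1.0, 0.0008], [-0.9803, 0.0067, -0.1974], [0.1973, -0.0022, -0.9803]] [0.00566528 0.5904105  1.34150917]
press [([236.9, 223.4, 114.1, 105.8], 0.88), ([234.1, 201.3, 23.5, 30.2], 0.32)]
axis_top [([236.3, 224.7, 108.4, 109.6], 0.64)]
grip_hinge [([284.8, 274.1, 30.2, 36.1], 0.6), ([234.2, 202.2, 20.7, 26.9], 0.54)]
grip_mid [([235.1, 201.9, 22.1, 24.3], 0.67)]
grip [([236.5, 201.2, 20.0, 29.9], 0.67)]
crank [([237.1, 199.4, 23.8, 28.1], 0.72)]
platen [([235.1, 218.8, 69.1, 61.8], 0.65), ([300.4, 238.7, 25.0, 23.8], 0.63)]
phone [([238.9, 225.1, 45.2, 55.1], 0.76)]
heat_gun [([429.3, 190.6, 78.2, 60.9], 0.87), ([234.1, 224.4, 106.1, 109.9], 0.3)]
1.0 0.0187
```

Run:
```python
import cv2,numpy as np
a=cv2.imread("pics/scene0.png");b=cv2.imread("pics/top0.png")
A=cv2.resize(a[160:300,230:370],(400,400),interpolation=cv2.INTER_CUBIC)
B=cv2.resize(b[160:290,170:300],(400,400),interpolation=cv2.INTER_CUBIC)
cv2.imwrite("pics/both.png",np.hstack([A,B]))
```

```text
(no output)
```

View pics/both.png

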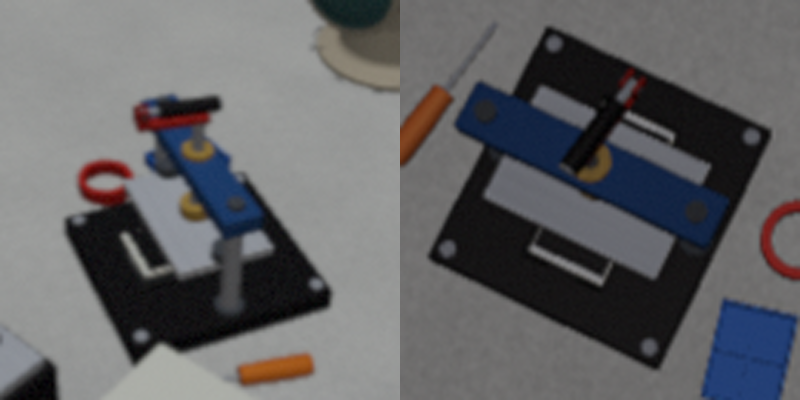

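View pics/top0.png

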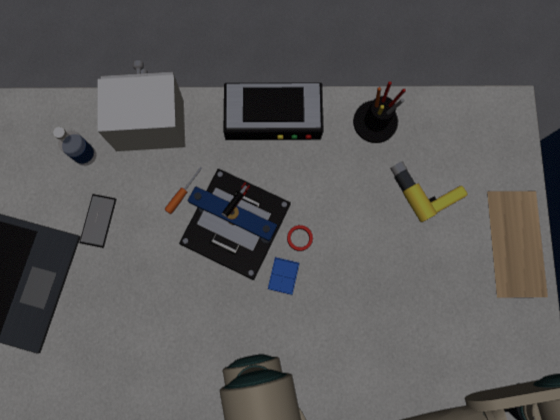

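The left crop shows the red arm with the black handle folded on top of it, and the hinge end at about (140,118). In the right (top) crop the base corners are near (548,30), (770,130), (658,368) and (432,258), the crossbar bolts near (485,110) and (697,212), and the hinge near (632,85). The full top view has the press at about (236,222), the orange screwdriver at (182,190), the tape at (300,238), the tray at (284,275) and a device behind at (273,110).

```bash
cat > h.py <<'E'
from plant import *
import cv2,numpy as np
from scipy.optimize import least_squares
from scipy.spatial.transform import Rotation as Rot
def onplane(f,uv,z):
    p=cv2.undistortPoints(np.array(uv,float).reshape(-1,1,2),f["K"],np.array(f["dist"])).reshape(-1,2)
    d=np.c_[p,np.ones(len(p))]@f["R"]; c=-f["R"].T@f["t"]
    return c+d*((z-c[2])/d[:,2])[:,None]
def proj(f,X):
    return cv2.projectPoints(np.array(X,float).reshape(-1,3),cv2.Rodrigues(f["R"])[0],np.array(f["t"]),f["K"],np.array(f["dist"]))[0].reshape(-1,2)
E
python3 - <<'E'
from h import *
f=grab_frame("top")
fu=lambda L:np.array([((u-400)*.325+170,v*.325+160) for u,v in L])
c=onplane(f,fu([(548,30),(770,130),(658,368),(432,258)]),.03)
print(c.round(3),c.mean(0)); e=c[1]-c[0];print(np.linalg.norm(np.roll(c,-1,0)-c,axis=1))
b=onplane(f,fu([(485,110),(697,212)]),.178);print(b.round(3),b.mean(0),np.linalg.norm(b[0]-b[1]),np.arctan2(*(b[0]-b[1])[1::-1])-np.pi/2)
h=onplane(f,fu([(632,80),(572,165)]),.236);print(h.round(3),np.arctan2(*(h[0]-h[1])[1::-1]))
g=grab_frame("scene")
fs=lambda L:np.array([((u)*.35+230,v*.35+160) for u,v in L])
print(onplane(g,fs([(140,118),(218,103)]),.236))
c=-f["R"].T@f["t"];print(c)
w=grab_frame("wrist");R=Rot.from_euler("xyz",read_ee_rot()).as_matrix()
print("wrist cam in tool",R.T@(-w["R"].T@w["t"]-np.array(read_eef_pos())),(w["R"]@R).round(3).tolist(),read_ee_rot(),w["K"][0,0])
E
```

```text
[[ 0.71   0.137  0.03 ]
 [ 0.615 -0.065  0.03 ]
 [ 0.402  0.036  0.03 ]
 [ 0.5    0.237  0.03 ]] [0.55677293 0.08628989 0.03      ]
[0.22309222 0.23602824 0.22373124 0.23246108]
[[0.601 0.173 0.178]
 [0.516 0.002 0.178]] [0.55881082 0.08729068 0.178     ] 0.1911818732641957 -0.4600707446132162
[[0.611 0.052 0.236]
 [0.544 0.098 0.236]] -0.6025594936963622
[[0.61640812 0.05694032 0.236     ]
 [0.54225409 0.0992746  0.236     ]]
[0.31408275 0.00462409 1.43164037]
wrist cam in tool [ 0.07692933  0.00024462 -0.14214742] [[-0.0, 1.0, -0.0], [-0.955, -0.0, -0.298], [-0.298, -0.0, 0.955]] [ 3.14147848e+00 -1.34045680e-06  2.61821686e-01] 336.41436684262
```

Run:
```python
from h import *
t0=read_time_s()
ax=np.array([.558,.087]);phi=-.55
print(read_ee_rot())
for yaw in np.arange(-3,3.1,.5):
    q=solve_ik([.58,.075,.40],[np.pi,0,yaw]); print(round(yaw,2),None if q is None else np.round(q,2))
move_to([.58,.075,.40],[np.pi,0,phi])
print(read_time_s()-t0, read_wrist_force()); sleep(.3)
f=grab_frame("wrist");cv2.imwrite("pics/w1.png",f["img"][:,:,::-1])
np.savez("w1.npz",**{k:f[k] for k in ["K","dist","R","t"]})
for n in ["grip","crank","grip_hinge","axis_top"]: print(n,[(np.round(d["extent"],1).tolist(),round(float(d["p"]),2)) for d in find_in("wrist",n)[:2]])
u=proj(f,[[*ax,.225],[ax[0]+.06*np.cos(phi),ax[1]+.06*np.sin(phi),.236],[ax[0]-.024*np.cos(phi),ax[1]-.024*np.sin(phi),.236]]);print(u)
print(read_time_s())
```

```text
[ 3.14147848e+00 -1.34045680e-06  2.61821686e-01]
-3.0 [ 0.07  0.27  0.82  0.    2.05 -1.65]
-2.5 [ 0.07  0.27  0.82  0.    2.05 -2.15]
-2.0 [ 0.07  0.27  0.82  0.    2.05 -2.65]
-1.5 None
-1.0 [ 0.07  0.27  0.82 -0.    2.05  2.64]
-0.5 [ 0.07  0.27  0.82 -0.    2.05  2.14]
0.0 [ 0.07  0.27  0.82 -0.    2.05  1.64]
0.5 [ 0.07  0.27  0.82 -0.    2.05  1.14]
1.0 [ 0.07  0.27  0.82 -0.    2.05  0.64]
1.5 [ 0.07  0.27  0.82 -0.    2.05  0.14]
2.0 [ 0.07  0.27  0.82  0.    2.05 -0.36]
2.5 [ 0.07  0.27  0.82  0.    2.05 -0.86]
3.0 [ 0.07  0.27  0.82  0.    2.05 -1.36]
2.6583 [ 0.7581587   0.98343156 -0.17857334]
grip [([284.7, 199.6, 23.2, 93.9], 0.62)]
crank [([289.1, 196.2, 23.7, 99.5], 0.9)]
grip_hinge [([282.4, 199.7, 24.1, 92.0], 0.91)]
axis_top [([284.4, 172.4, 203.6, 160.4], 0.76)]
[[284.51429016 218.28350608]
 [284.6142972  158.92563862]
 [284.54629542 245.03292171]]
4.3583
```

View pics/w1.png

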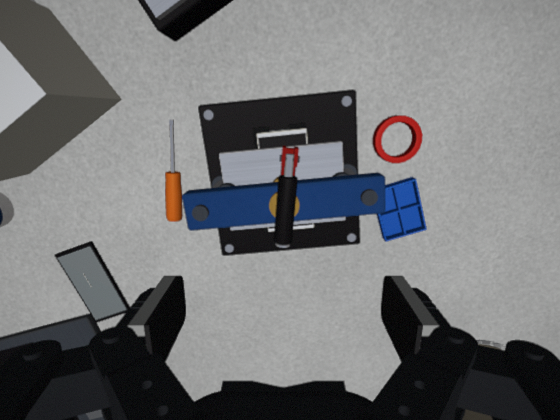

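The wrist view shows the folded handle running from its free end at about (283,246) to the red hinge fork at about (290,152), with crossbar bolts at (200,213) and (370,198). I'll refine with this view, whose resolution is better.

Run:
```python
from h import *
f=dict(np.load("w1.npz"))
im=cv2.imread("pics/w1.png")
b=onplane(f,[(200,213),(370,198)],.177);print("bolts",b.round(4),b.mean(0).round(4),np.linalg.norm(b[0]-b[1]))
hsv=cv2.cvtColor(im,cv2.COLOR_BGR2HSV)
sub=np.zeros(im.shape[:2],bool);sub[140:255,265:310]=1
blk=sub&(im.max(2)<50); 
n,l,s,c=cv2.connectedComponentsWithStats(blk.astype(np.uint8)); i=1+np.argmax(s[1:,4]);print(s[i],c[i])
rows=[]
for r in range(182,242,3):
    x=np.where(l[r]==i)[0]
    if len(x): rows.append((x.mean(),r,len(x)))
rows=np.array(rows);print(rows[::3]);k=np.polyfit(rows[:,1],rows[:,0],1)
ends=[(np.polyval(k,r),r) for r in (180,240)]
h=onplane(f,ends,.236);print(h.round(4));d=(h[0]-h[1])[:2];phi=np.arctan2(d[1],d[0]);print("phi",phi)
red=sub&(hsv[...,1]>150)&((hsv[...,0]<8)|(hsv[...,0]>172));ys,xs=np.where(red);print("red",xs.min(),xs.max(),ys.min(),ys.max())
print("red tip",onplane(f,[(290,ys.min())],.236)[0],"handle end",onplane(f,[(283,246)],.236)[0])
crop=cv2.resize(im[135:265,220:350],(600,600),interpolation=cv2.INTER_CUBIC);cv2.imwrite("pics/w1c.png",crop)
```

```text
bolts [[0.6002 0.1732 0.177 ]
 [0.515  0.001  0.177 ]] [0.5576 0.0871 0.177 ] 0.1920942852697085
[ 265  175   45   76 1816] [286.16189427 218.40143172]
[[285.5 182.   24. ]
 [286.5 191.   18. ]
 [285.5 200.   18. ]
 [285.  209.   17. ]
 [284.5 218.   18. ]
 [283.  227.   17. ]
 [287.  236.   45. ]]
[[0.5921 0.0648 0.236 ]
 [0.5414 0.0957 0.236 ]]
phi -0.5478034460915141
red 281 297 146 175
red tip [0.61644149 0.045526   0.236     ] handle end [0.5374617  0.10137061 0.236     ]
```

View pics/w1c.png

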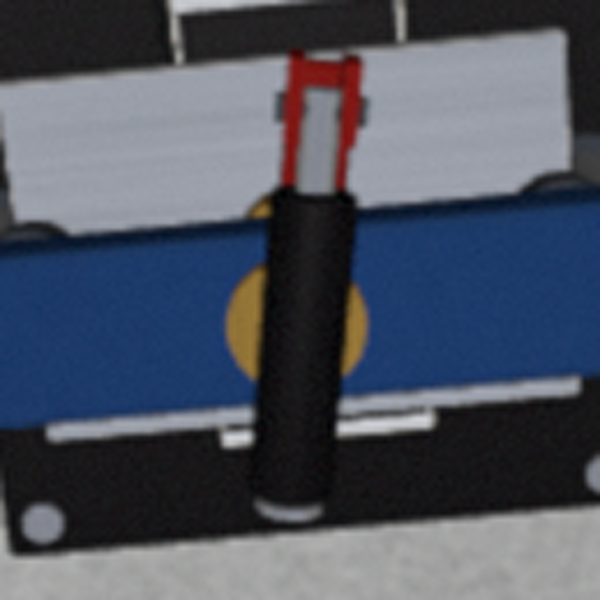

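The crop puts the hinge pin at (321,107) and the steel handle end at (290,512). In the full frame these are (289.6,158.2) and (282.8,245.9).

Run:
```python
from h import *
f=dict(np.load("w1.npz"))
P=onplane(f,[(289.6,158.2),(282.8,245.7),(288.4,184)],.236);print(P.round(4))
d=(P[0]-P[1])[:2];print("len",np.linalg.norm(d),"phi",np.arctan2(d[1],d[0]))
for ax in [(.5576,.0871),(.558,.087)]:
    d2=P[0,:2]-ax;print(np.linalg.norm(d2),np.arctan2(d2[1],d2[0]))
a=(P[1,:2]-P[0,:2]);a/=np.linalg.norm(a);print("axis pred",P[0,:2]+.06*a)
```

```text
[[0.6073 0.0515 0.236 ]
 [0.5378 0.1014 0.236 ]
 [0.5876 0.0647 0.236 ]]
len 0.08557952955016042 phi -0.6227800355060819
0.06120021953114063 -0.6217446697263103
0.06081701789351073 -0.6242389632973175
axis pred [0.55861182 0.0864514 ]
```

```bash
cat >> h.py <<'E'
AX=np.array([.558,.087]); RC=.0605; G=tcp_to_grasp
def hinge(phi): return np.array([AX[0]+RC*np.cos(phi),AX[1]+RC*np.sin(phi),.236])
def fold(phi,th,r=.05):  # TCP position with the grasp point on the handle, tool down
    a=np.array([np.cos(phi),np.sin(phi),0])
    return hinge(phi)-r*np.cos(th)*a+np.array([0,0,r*np.sin(th)-G])
def st(*x): print(*x,"t%.2f"%read_time_s(),"p",np.round(read_eef_pos(),4),"F",np.round(read_wrist_force(),2),"w%.4f g%.1f"%(read_gripper_width(),read_grasp_force()))
E
python3 - <<'E'
from h import *
phi=-.622; yaw=phi+np.pi; rot=[np.pi,0,yaw]
p=fold(phi,0)
command_gripper(.045,20)
move_to([p[0],p[1],.30],rot)
st("above"); movel(p,.1); st("down")
command_gripper(.0,20); st("gripped")
for th in np.radians([15,30,45,60,75,85,90]):
    movel(fold(phi,th),.06); st("%.2f"%th)
f=grab_frame("scene");i=f["img"][150:300,220:370,::-1]
g=grab_frame("wrist")["img"][:,:,::-1]
cv2.imwrite("pics/up.png",np.hstack([cv2.resize(i,(420,420),interpolation=cv2.INTER_CUBIC),g[:,90:470]]))
E
```

```text
above t7.42 p [0.5666 0.0809 0.3001] F [-0.83  0.04 -0.39] w0.0453 g0.0
down t8.39 p [0.5669 0.0809 0.2183] F [0.27 0.13 0.23] w0.0450 g0.0
gripped t8.74 p [0.5667 0.0808 0.2178] F [-0.77 -0.33  1.7 ] w0.0173 g21.1
0.26 t9.11 p [0.5679 0.0798 0.2306] F [-1.33 -1.24 -0.91] w0.0173 g20.6
0.52 t9.47 p [0.5723 0.0767 0.243 ] F [-0.76 -1.94 -1.94] w0.0172 g20.7
0.79 t9.84 p [0.5787 0.0721 0.253 ] F [-0.5  -1.86 -2.55] w0.0171 g20.8
1.05 t10.21 p [0.587  0.0661 0.2607] F [-1.67 -0.63 -4.13] w0.0171 g20.0
1.31 t10.57 p [0.5968 0.0591 0.2658] F [-2.86 -2.03 -1.84] w0.0167 g19.8
1.48 t10.87 p [0.6035 0.0542 0.2676] F [-4.35 -1.56 -0.52] w0.0169 g19.6
1.57 t11.12 p [0.607  0.0517 0.2679] F [-4.95 -2.61  0.27] w0.0171 g19.6
```

View pics/up.png

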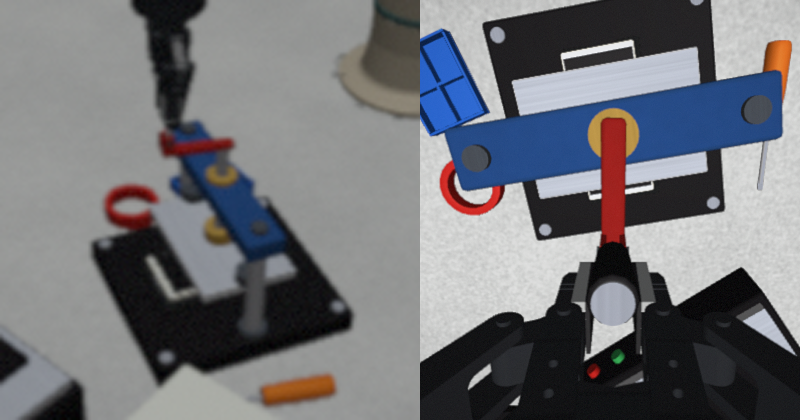

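The left crop shows the red arm clear. In the wrist half the steel handle end is seen end-on at (613,300) between the pads, so the handle is upright. I'll start cranking and learn the free effort.

```bash
cat >> h.py <<'E'
def tang(phi): return np.array([np.sin(phi),-np.cos(phi)])   # clockwise direction
def crank_pos(phi,z): return [AX[0]+.0615*np.cos(phi),AX[1]+.0615*np.sin(phi),z]
def force(n=5,dt=.01):
    L=[]
    for _ in range(n): L.append(read_wrist_force()); sleep(dt)
    return np.mean(L,0),np.std(L,0)
Z=.236+.05-G
E
python3 - <<'E'
from h import *
command_gripper(.0,40)
phi=-.622
print(force(8))
for k in range(12):
    phi-=.1; movel(crank_pos(phi,Z),.06)
    f0=np.array(read_wrist_force()); t0=read_time_s(); f,s=force(4); 
    p=np.array(read_eef_pos())[:2]-AX
    r=np.array([np.cos(phi),np.sin(phi)])
    print("%.3f act %.3f r%.4f Ft0 %.2f Ft %.2f Fr %.2f Fz %.2f sd %.2f t%.2f"%(phi,np.arctan2(p[1],p[0]),np.linalg.norm(p),-f0[:2]@tang(phi),-f[:2]@tang(phi),f[:2]@r,f[2],s[:2].mean(),t0))
E
```

```text
(array([-4.95204768, -2.46570008,  0.10426216]), array([0.45881881, 0.39183824, 0.56370132]))
-0.722 act -0.706 r0.0606 Ft0 1.46 Ft 1.96 Fr -4.54 Fz 0.63 sd 0.39 t11.75
-0.822 act -0.801 r0.0606 Ft0 5.93 Ft 5.43 Fr -3.60 Fz 0.25 sd 0.31 t12.03
-0.922 act -0.900 r0.0609 Ft0 8.05 Ft 7.52 Fr -2.26 Fz 0.75 sd 0.25 t12.32
-1.022 act -1.002 r0.0614 Ft0 8.02 Ft 8.17 Fr -0.29 Fz 1.53 sd 0.18 t12.60
-1.122 act -1.108 r0.0624 Ft0 4.79 Ft 4.98 Fr 3.39 Fz -0.84 sd 0.79 t12.88
-1.222 act -1.210 r0.0627 Ft0 4.81 Ft 4.90 Fr 5.04 Fz -0.93 sd 0.59 t13.17
-1.322 act -1.313 r0.0633 Ft0 4.01 Ft 3.89 Fr 8.03 Fz -0.96 sd 0.32 t13.45
-1.422 act -1.410 r0.0622 Ft0 2.34 Ft 1.64 Fr 1.78 Fz -0.70 sd 0.54 t13.73
-1.522 act -1.519 r0.0613 Ft0 -0.19 Ft 0.49 Fr 0.57 Fz 1.56 sd 0.42 t14.02
-1.622 act -1.623 r0.0613 Ft0 -0.18 Ft 0.01 Fr 0.53 Fz 1.07 sd 0.44 t14.30
-1.722 act -1.723 r0.0614 Ft0 -0.09 Ft -0.16 Fr 0.33 Fz 0.04 sd 0.34 t14.58
-1.822 act -1.822 r0.0614 Ft0 0.34 Ft 0.54 Fr -0.21 Fz -0.44 sd 0.23 t14.87
```

The effort vanished after about -1.4, so the handle probably slipped out of the pads. Looking.

Run:
```python
from h import *
st("now")
f=grab_frame("scene");i=f["img"][150:300,220:370,::-1]
w=grab_frame("wrist");g=w["img"][:,:,::-1]
cv2.imwrite("pics/slip.png",np.hstack([cv2.resize(i,(420,420),interpolation=cv2.INTER_CUBIC),g[:,90:470]]))
np.savez("w2.npz",**{k:w[k] for k in ["K","dist","R","t"]})
```

```text
now t14.90 p [0.5427 0.0275 0.2673] F [-0.81  0.53  0.21] w0.0002 g0.0
```

View pics/slip.png

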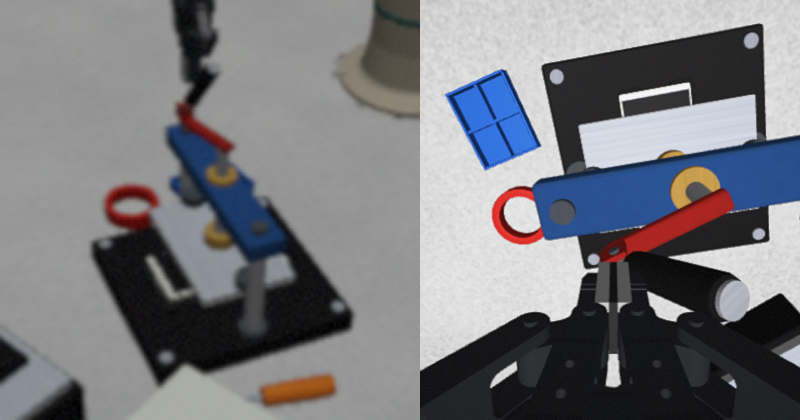

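The wrist half shows the shut fingers beside the handle. The arm's rear end is at (733,200), the hinge near (610,250), and the handle leans inward with its steel end at (733,300). So it slid out along the pads. I'll measure the pose, regrip with the pads square to the arm, and from now on turn the tool with the crank.

Run:
```python
from h import *
f=dict(np.load("w2.npz"))
def pts(phi,th):
    a=np.array([np.cos(phi),np.sin(phi),0]);h=hinge(phi)
    tip=h-.084*np.cos(th)*a+np.array([0,0,.084*np.sin(th)])
    rear=np.array([*AX,.225])-.012*a
    return proj(f,[rear,tip])
obs=np.array([(403,201),(405,300)])
for th0 in (.8,1.5):
    s=least_squares(lambda x:(pts(*x)-obs).ravel(),[-1.3,th0]);print(s.x,s.fun.round(1),proj(f,[hinge(s.x[0])]))
p=np.array(read_eef_pos())
phi,th=s.x
yaw=phi+np.pi
t=fold(phi,th);print("target",t,solve_ik(t,[np.pi,0,yaw]))
```

```text
[-1.69693622  1.03572851] [-0.9 -3.2 -1.1 -1.1] [[289.11579387 262.01123942]]
[-1.69693632  1.03572854] [-0.9 -3.2 -1.1 -1.1] [[289.11578887 262.0112309 ]]
target [0.55359617 0.05227309 0.2603117 ] [ 2.77367330e-02  1.35221503e-01  1.25502671e+00 -4.44089210e-16
  1.75134444e+00  1.53876725e-01]
```

Run:
```python
from h import *
p=np.array(read_eef_pos()); movel([p[0],p[1],.36],.2)
phi=-1.70
move_to([.545,.06,.38],[np.pi,0,phi+np.pi]); command_gripper(.06,20)
w=grab_frame("wrist");cv2.imwrite("pics/w3.png",w["img"][:,:,::-1]);np.savez("w3.npz",**{k:w[k] for k in ["K","dist","R","t"]})
c=proj(w,[[*AX,.225]])[0].astype(int);print(c,read_time_s(),proj(w,[hinge(phi)]))
x,y=np.clip(c-65,0,[430,290]);print(x,y)
cv2.imwrite("pics/w3c.png",cv2.resize(w["img"][y:y+130,x:x+130,::-1],(600,600),interpolation=cv2.INTER_CUBIC))
```

```text
[292 166] 17.325 [[292.21704006 235.16956866]]
227 101
```

View pics/w3c.png

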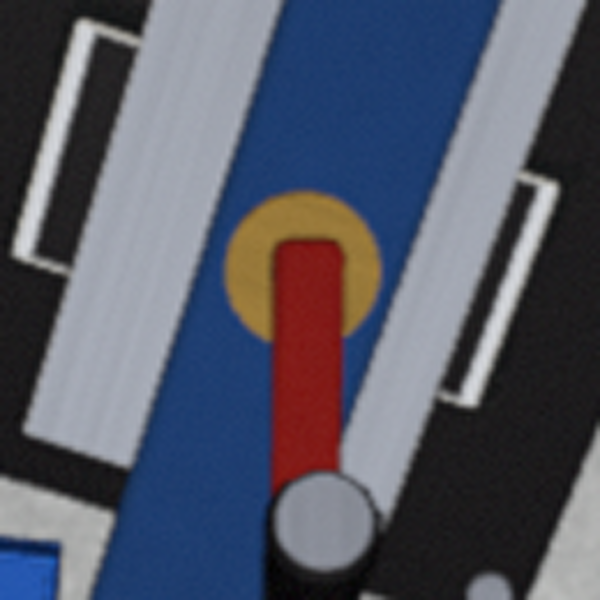

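The crop shows the arm vertical in the image along column 306 (full-frame u ≈ 293.4), which confirms phi ≈ -1.70. The handle's steel end is at (325,522), or (297.4,214.1) in the full frame.

Run:
```python
from h import *
f=dict(np.load("w3.npz"))
def pts(phi,th,dx,dy):
    a=np.array([np.cos(phi),np.sin(phi),0]);d=np.array([dx,dy,0]);h=hinge(phi)+d
    tip=h-.084*np.cos(th)*a+np.array([0,0,.084*np.sin(th)])
    r=np.array([*AX,.225])+d
    return proj(f,[r-.012*a,r+.035*a,tip])
obs=np.array([(293.5,152.8),(293.3,201),(297.4,214.1)])
m=np.array([[1,1],[1,0],[1,1]])
s=least_squares(lambda x:np.r_[((pts(*x)-obs)*m).ravel(),x[2:]*600],[-1.7,1.,0,0]);print(s.x,s.fun.round(2))
phi,th=s.x[:2]
q=pts(phi,th,0,0);print(q)
phi=round(phi,3)
t=fold(phi,th); rot=[np.pi,0,phi+np.pi]
movel([t[0],t[1],.34],.2,rot); movel(t,.12); st("at",phi,th)
command_gripper(0,20); st("grip")
n=int(np.ceil((1.57-th)/.15))
for a in np.linspace(th,1.60,n+1)[1:]:
    movel(fold(phi,a),.06); st("%.2f"%a)
command_gripper(0,60); st("60")
np.save("phi.npy",phi)
```

```text
[-1.69068265e+00  1.04395592e+00  8.64948799e-04  5.28077409e-05] [-0.11  0.04  0.1   0.   -0.19  0.    0.52  0.03]
[[292.41703633 153.03320036]
 [292.47120888 204.84424255]
 [295.92141573 214.33971133]]
at -1.691 1.043955920685022 t18.49 p [0.5541 0.0519 0.262 ] F [0.68 0.64 0.81] w0.0601 g0.0
grip t18.94 p [0.5536 0.0521 0.2611] F [-3.21  1.08  3.83] w0.0174 g21.4
1.18 t19.21 p [0.5528 0.0462 0.2636] F [-3.84  4.64  0.94] w0.0174 g21.2
1.32 t19.48 p [0.552  0.0396 0.2655] F [-3.26  3.72  1.19] w0.0175 g20.9
1.46 t19.74 p [0.5512 0.0328 0.2667] F [-3.35  4.48  0.88] w0.0176 g20.6
1.60 t20.01 p [0.5503 0.0259 0.267 ] F [-3.08  4.51  1.3 ] w0.0176 g20.4
60 t20.23 p [0.5503 0.026  0.2671] F [-3.31  3.56  1.07] w0.0163 g58.4
```

```bash
cat >> h.py <<'E'
def crank(phi,end,step,off,stop,vel=.07,n=3,every=1):
    k=0;L=[]
    while phi-step>=end-1e-6:
        phi-=step;k+=1
        movel([AX[0]+RC*np.cos(phi),AX[1]+RC*np.sin(phi),Z],vel,[np.pi,0,phi+off])
        f,s=force(n,.004); w=read_gripper_width(); Ft=-f[:2]@tang(phi); Fr=f[:2]@[np.cos(phi),np.sin(phi)]
        p=np.array(read_eef_pos())[:2]-AX; L.append(Ft)
        if k%every==0: print("%.3f lag %.3f r%.4f Ft %.2f Fr %.2f Fz %.2f w%.4f j6 %.2f t%.2f"%(phi,(np.arctan2(p[1],p[0])-phi+np.pi)%(2*np.pi)-np.pi,np.linalg.norm(p),Ft,Fr,f[2],w,read_qpos()[5],read_time_s()))
        if w<.014 or stop(L): print("STOP",phi,Ft,w);break
    np.save("phi.npy",phi); return phi,L
E
python3 - <<'E'
from h import *
crank(float(np.load("phi.npy")),-3.2,.1,np.pi,lambda L:L[-1]>9)
E
```

```text
-1.791 lag 0.007 r0.0609 Ft 1.90 Fr 1.68 Fz -1.25 w0.0162 j6 0.20 t20.48
-1.891 lag 0.005 r0.0609 Ft 2.73 Fr 1.67 Fz -0.84 w0.0166 j6 0.30 t20.73
-1.991 lag 0.002 r0.0609 Ft 2.33 Fr 2.30 Fz -1.09 w0.0167 j6 0.41 t20.98
-2.091 lag 0.001 r0.0609 Ft 1.76 Fr 2.45 Fz -1.88 w0.0162 j6 0.51 t21.23
-2.191 lag -0.000 r0.0608 Ft 2.39 Fr 4.06 Fz -1.95 w0.0166 j6 0.62 t21.48
-2.291 lag -0.001 r0.0608 Ft 1.85 Fr 4.10 Fz -2.66 w0.0167 j6 0.72 t21.73
-2.391 lag -0.002 r0.0608 Ft 2.65 Fr 4.74 Fz -1.61 w0.0166 j6 0.83 t21.98
-2.491 lag -0.003 r0.0608 Ft 1.98 Fr 4.83 Fz -1.60 w0.0166 j6 0.94 t22.23
-2.591 lag -0.004 r0.0608 Ft 2.40 Fr 3.61 Fz -1.75 w0.0165 j6 1.05 t22.48
-2.691 lag -0.004 r0.0608 Ft 1.65 Fr 4.65 Fz -1.59 w0.0163 j6 1.16 t22.73
-2.791 lag -0.005 r0.0608 Ft 1.61 Fr 4.15 Fz -1.16 w0.0169 j6 1.27 t22.98
-2.891 lag -0.005 r0.0608 Ft 1.81 Fr 4.38 Fz -1.41 w0.0167 j6 1.38 t23.23
-2.991 lag -0.005 r0.0608 Ft 3.14 Fr 5.23 Fz -1.35 w0.0164 j6 1.49 t23.48
-3.091 lag -0.004 r0.0608 Ft 1.61 Fr 4.64 Fz -1.98 w0.0162 j6 1.61 t23.73
-3.191 lag -0.004 r0.0608 Ft 2.41 Fr 4.75 Fz -1.57 w0.0165 j6 1.72 t23.98
```

Readings taken at rest after brisk steps fall well below the sliding effort because of overshoot relief. I'll test slower, shorter steps for a truer reading of the free effort.

Run:
```python
from h import *
p,_=crank(float(np.load("phi.npy")),-3.4,.05,np.pi,lambda L:L[-1]>9,vel=.02,n=2)
p,_=crank(p,-3.46,.02,np.pi,lambda L:L[-1]>9,vel=.02,n=2)
for i in range(3): sleep(.1); f,s=force(2); print("rest",-f[:2]@tang(p),s)
print(read_wrist_torque())
```

```text
-3.241 lag 0.003 r0.0608 Ft 4.98 Fr 4.42 Fz -1.74 w0.0168 j6 1.78 t24.27
-3.291 lag 0.003 r0.0608 Ft 4.65 Fr 4.62 Fz -2.25 w0.0167 j6 1.83 t24.57
-3.341 lag 0.003 r0.0608 Ft 4.90 Fr 3.63 Fz -2.07 w0.0168 j6 1.89 t24.88
-3.391 lag 0.002 r0.0608 Ft 5.08 Fr 4.16 Fz -1.80 w0.0168 j6 1.94 t25.18
-3.411 lag 0.004 r0.0608 Ft 4.82 Fr 3.54 Fz -2.11 w0.0166 j6 1.97 t25.43
-3.431 lag 0.005 r0.0608 Ft 4.80 Fr 4.57 Fz -2.16 w0.0167 j6 1.99 t25.68
-3.451 lag 0.004 r0.0608 Ft 5.59 Fr 3.57 Fz -1.59 w0.0166 j6 2.01 t25.93
rest 4.149531966773018 [0.39684026 0.16589441 0.02503315]
rest 5.138718327878381 [0.35496442 0.29348406 0.0640245 ]
rest 5.419813686009249 [0.81432199 0.26114489 0.71364724]
[-0.57915494  1.02240609 -0.00453539]
```

Run:
```python
from h import *
p,L=crank(float(np.load("phi.npy")),-4.1,.1,np.pi,lambda L:L[-1]>6.4,vel=.03,n=2)
if L[-1]<=6.4:
    command_gripper(.04,60); q=np.array(read_qpos()); q[5]-=np.pi; move_joints(q); command_gripper(0,60); st("regripped")
    p,L=crank(p,p-.4,.1,0,lambda L:L[-1]>6.4,vel=.03,n=2)
```

```text
-3.551 lag -0.003 r0.0608 Ft 2.84 Fr 4.32 Fz -1.67 w0.0169 j6 2.12 t26.62
-3.651 lag -0.003 r0.0608 Ft 2.50 Fr 3.24 Fz -2.31 w0.0170 j6 2.23 t26.98
-3.751 lag -0.003 r0.0608 Ft 2.47 Fr 3.04 Fz -2.14 w0.0166 j6 2.34 t27.32
-3.851 lag -0.003 r0.0608 Ft 2.66 Fr 3.05 Fz -3.33 w0.0167 j6 2.45 t27.68
-3.951 lag -0.003 r0.0608 Ft 3.72 Fr 3.18 Fz -3.23 w0.0165 j6 2.56 t28.02
-4.051 lag -0.003 r0.0608 Ft 2.79 Fr 2.95 Fz -3.15 w0.0163 j6 2.66 t28.38
regripped t31.70 p [0.5212 0.1345 0.2682] F [-0.69 -1.65  1.58] w0.0169 g58.4
-4.151 lag 0.001 r0.0602 Ft 3.87 Fr -0.92 Fz 4.70 w0.0165 j6 -0.37 t32.04
-4.251 lag -0.001 r0.0602 Ft 3.80 Fr -1.19 Fz 4.39 w0.0167 j6 -0.27 t32.39
-4.351 lag -0.001 r0.0602 Ft 2.33 Fr -2.65 Fz 5.07 w0.0164 j6 -0.17 t32.74
-4.451 lag -0.001 r0.0602 Ft 4.03 Fr -2.28 Fz 5.02 w0.0166 j6 -0.07 t33.09
```

Run:
```python
from h import *
no=lambda L:L[-1]>9
p=float(np.load("phi.npy"))
p,L=crank(p,p-.1,.05,0,no,vel=.02,n=5); base=np.mean(L); print("base",base)
done=False
while p>-7.2 and read_time_s()<54:
    p,L=crank(p,max(p-1.5,-7.2),.1,0,lambda L:L[-1]>4.9,vel=.03,n=5,every=2)
    if L and L[-1]<=4.9: continue
    p,L=crank(p,p-.04,.02,0,lambda L:L[-1]>1.6*base,vel=.02,n=6)
    print("check",np.mean(L),base)
    if np.mean(L)>base+1.0: done=True;break
print("done",done,p)
```

```text
-4.501 lag 0.002 r0.0602 Ft 3.79 Fr -2.62 Fz 5.29 w0.0162 j6 -0.01 t33.39
-4.551 lag 0.003 r0.0602 Ft 4.16 Fr -2.51 Fz 6.09 w0.0166 j6 0.03 t33.69
base 3.9785634274401995
-4.751 lag -0.000 r0.0602 Ft 3.88 Fr -2.77 Fz 6.28 w0.0168 j6 0.23 t34.39
-4.951 lag 0.000 r0.0602 Ft 2.74 Fr -3.05 Fz 5.40 w0.0167 j6 0.43 t35.09
-5.151 lag 0.003 r0.0603 Ft 3.51 Fr -4.10 Fz 5.49 w0.0164 j6 0.62 t35.79
-5.351 lag 0.006 r0.0603 Ft 2.76 Fr -5.09 Fz 7.02 w0.0167 j6 0.80 t36.49
-5.551 lag 0.009 r0.0603 Ft 4.07 Fr -3.62 Fz 6.13 w0.0164 j6 0.99 t37.19
-5.751 lag 0.013 r0.0603 Ft 3.72 Fr -3.07 Fz 6.21 w0.0164 j6 1.17 t37.89
-5.951 lag 0.024 r0.0603 Ft 4.95 Fr -4.77 Fz 6.04 w0.0164 j6 1.35 t38.59
STOP -5.950999999999994 4.94565562029411 0.016390150756798356
-5.971 lag 0.033 r0.0603 Ft 7.11 Fr -4.40 Fz 6.20 w0.0171 j6 1.37 t38.84
STOP -5.970999999999994 7.107866993818147 0.017083310041581014
check 7.107866993818147 3.9785634274401995
done True -5.970999999999994
```

Run:
```python
from h import *
p=float(np.load("phi.npy"))
f,s=force(12,.01);print("rest",-f[:2]@tang(p),s)
p,L=crank(p,p-.03,.015,0,lambda L:L[-1]>8.5,vel=.02,n=12)
```

```text
rest 6.926718636303233 [0.4349868  0.28503985 0.50032169]
-5.986 lag 0.038 r0.0603 Ft 8.35 Fr -5.19 Fz 6.83 w0.0167 j6 1.38 t39.19
-6.001 lag 0.041 r0.0603 Ft 8.12 Fr -5.55 Fz 5.70 w0.0169 j6 1.40 t39.44
```

The crank reads about 8.2 N against 4–5 N free by the same measure, and the rise is steep, so the plate force is about 25–35 N. I'll stop here and fold, keeping a slight clockwise bias so the clamp isn't loosened.

Run:
```python
from h import *
p0=np.array(read_eef_pos()); d=p0[:2]-AX; phi=np.arctan2(d[1],d[0]); print("phi",phi,p0)
a=np.array([np.cos(phi),np.sin(phi),0]); t=np.array([*tang(phi),0]); H=np.array([p0[0],p0[1],0])
command_gripper(0,20); st("20")
bias=.0012; rot=[np.pi,0,phi]
for th in np.radians([80,65,50,37,25,14,6,0,-2.5]):
    movel(H-.05*np.cos(th)*a+bias*t+np.array([0,0,.236-G+.05*np.sin(th)]),.05,rot)
    f,_=force(4,.005); Ft=-f[:2]@t[:2]
    print("%.2f Ft %.2f Fr %.2f Fz %.2f w%.4f z%.4f t%.2f"%(th,Ft,f[:2]@a[:2],f[2],read_gripper_width(),read_eef_pos()[2],read_time_s()))
    if Ft<.8: bias+=.0004
    if Ft>4.5: bias-=.0004
    if np.linalg.norm(f)>25: print("STOP");break
f=grab_frame("scene")["img"][150:300,220:370,::-1]
cv2.imwrite("pics/fold.png",cv2.resize(f,(500,500),interpolation=cv2.INTER_CUBIC))
```

```text
phi 0.32304427055252466 [0.61517363 0.1061401  0.26811025]
20 t39.66 p [0.6152 0.1062 0.2681] F [-7.24  7.25  4.85] w0.0165 g59.0
1.40 Ft 4.36 Fr 6.46 Fz 4.05 w0.0169 z0.2677 t40.02
1.13 Ft 4.39 Fr 8.63 Fz 5.83 w0.0167 z0.2646 t40.47
0.87 Ft 4.35 Fr 5.84 Fz 8.78 w0.0166 z0.2585 t40.91
0.65 Ft 4.58 Fr -0.54 Fz 10.71 w0.0161 z0.2501 t41.32
0.44 Ft 3.45 Fr -3.31 Fz 10.03 w0.0170 z0.2408 t41.71
0.24 Ft 3.07 Fr -3.08 Fz 7.73 w0.0162 z0.2309 t42.08
0.10 Ft 2.75 Fr -1.59 Fz 5.47 w0.0164 z0.2236 t42.41
0.00 Ft 2.68 Fr -1.14 Fz 5.42 w0.0165 z0.2183 t42.70
-0.04 Ft 3.24 Fr -1.17 Fz 6.37 w0.0162 z0.2164 t42.98
```

Run:
```python
from h import *
command_gripper(.05,20); st("open")
p=np.array(read_eef_pos()); movel([p[0],p[1],.30],.1)
rot=read_ee_rot(); movel([p[0]+.01,p[1],.39],.2); st("up")
w=grab_frame("wrist"); im=w["img"][:,:,::-1]; np.savez("w4.npz",**{k:w[k] for k in ["K","dist","R","t"]})
phi=.323;a=np.array([np.cos(phi),np.sin(phi),0])
pts=proj(w,[[*AX,.225],hinge(phi),hinge(phi)-.084*a]);print(pts)
x,y=(pts[0]-65).astype(int).clip(0,[430,290]);print(x,y)
s=grab_frame("scene")["img"][150:300,220:370,::-1]
R=lambda i:cv2.resize(i,(400,400),interpolation=cv2.INTER_CUBIC)
cv2.imwrite("pics/end.png",np.hstack([R(im[y:y+130,x:x+130]),R(s)]))
```

```text
open t43.45 p [0.568  0.0894 0.2147] F [ 0.88 -0.08  0.  ] w0.0500 g0.0
up t45.05 p [0.578  0.0894 0.3884] F [ 0.45 -0.5  -0.93] w0.0498 g0.0
[[278.44993437 216.34454906]
 [277.98642229 153.66227525]
 [278.40298794 243.65647722]]
213 151
```

View pics/end.png

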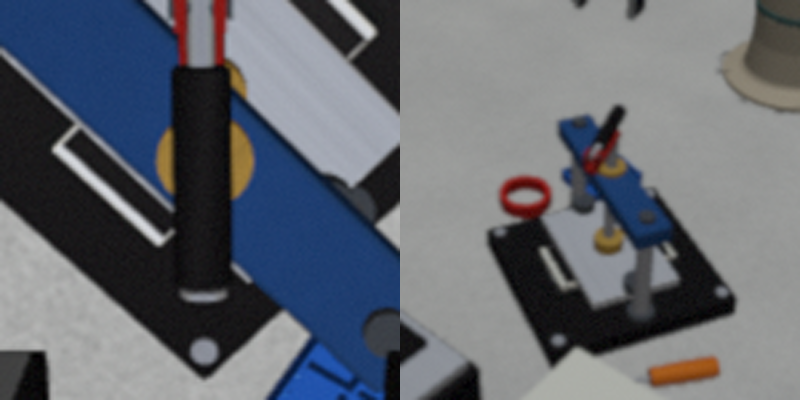

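The handle lies along the arm over the axis, with its end at (203,295) in the left crop, and nothing else in the scene has moved. The end shows about 3 px longer than predicted, so I'll check flatness with a gentle downward touch over the axis, which puts no torque on the crank.

Run:
```python
from h import *
phi=.323;a=np.array([np.cos(phi),np.sin(phi),0]); q=hinge(phi)-.064*a
command_gripper(0,20)
movel([q[0],q[1],.262],.15); f0,_=force(6,.005)
z=.252; 
movel([q[0],q[1],z],.08)
while z>.241:
    f,_=force(4,.005); print("z%.4f act %.4f dFz %.2f"%(z,read_eef_pos()[2],f[2]-f0[2]))
    if f[2]-f0[2]>6: break
    z-=.001; movel([q[0],q[1],z],.02)
movel([q[0],q[1],.30],.1); movel([q[0],q[1],.39],.2); st("up")
w=grab_frame("wrist");cv2.imwrite("pics/w5.png",w["img"][:,:,::-1])
print(proj(w,[hinge(phi),hinge(phi)-.084*a]))
```

```text
z0.2520 act 0.2515 dFz 0.17
z0.2510 act 0.2511 dFz 0.19
z0.2500 act 0.2500 dFz 0.00
z0.2490 act 0.2489 dFz 0.21
z0.2480 act 0.2479 dFz -0.05
z0.2470 act 0.2469 dFz -0.36
z0.2460 act 0.2460 dFz -0.23
z0.2450 act 0.2450 dFz 0.30
z0.2440 act 0.2447 dFz 4.80
z0.2430 act 0.2445 dFz 8.68
up t50.92 p [0.5547 0.0859 0.3883] F [ 0.23 -0.58 -0.48] w0.0002 g0.0
[[282.61902436 125.88982089]
 [282.66739134 220.25416606]]
```

Contact came exactly at the folded height of 245 mm, so the handle is flat against its stop. The robot is clear, and I'm handing in.

```bash
python3 -c "
from plant import *
print(hand_in())"
```

```text
the job is handed in; nothing more can be done
None
```

I handed the job in at about 51 s: handle folded flat on its stop (confirmed by touch), arm clear, bystanders apparently undisturbed, and the phone clamped at an estimated 25–35 N, judged by crank feel only. The handle slipped from the gripper once, early in the cranking, so I stood it upright again before continuing.

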